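# Weigh the transit case and scan its label

## Robot

A 7-joint arm with a two-finger parallel gripper is mounted at the origin on a cart in front of the work surface, level with it; the furniture and walls round the work are solid. World frame = base frame: x ahead of the robot, y to its left, z up, the work surface at z = 0. Lengths are in m, angles in rad, forces in N, time in s.
With the tool pointing down it reaches from about 0.4 to 0.9 m from the base axis. Payload 5.6 kg.
Tool frame: the origin (TCP) lies midway between the tips of the shut fingers; the grasp point (between the pads) lies 19 mm behind it; z points along the fingers, y is the line along which they close (so a half turn about z gives the same grasp; the last joint's range is limited). The gripper opens to 92 mm and grips with 3 to 60 N. Pads are 20 mm wide; open, the fingers measure 128 mm over their backs; the gripper's body (75 mm by 189 mm) begins 69 mm behind the grasp point.
Start: joints at [-1.376, 0.468, -0.012, 1.603, 0.006, 1.071, -0.056], TCP at [0.153, 0.632, 0.215] pointing down, gripper open.
Joint ranges: [-2.53, 2.53], [-0.31, 2.02], [-1.57, 1.55], [0.28, 2.44], [-1.29, 4.43], [0.15, 1.84], [-2.92, 2.92]. Speed limits (rad/s): [2.57, 2.57, 3.14, 3.14, 3.14, 3.14, 3.14].

## Interface

Orientations are given as a 3x3 rotation matrix whose columns are the frame's x, y, z axes.
In Python, from station import env, effector, solver, viewer, workorder, search_frame, tip_of gives the robot as it stands. Calls block until the motion is done:
- env.reach(position, orientation): joint-space move of the TCP to a pose.
- env.movel(position, frame=None, rate=0.15): straight line of the TCP; frame=None keeps the orientation; rate is the mean speed in m/s.
- env.goto_joints(angles): joint-space move.
- effector.release() and effector.grasp(squeeze=None): open the fingers fully, or close them until they stop; squeeze is the grip in N (None keeps the last).
- env.pause(seconds).
- solver.inverse_kinematics(position, orientation): joint angles nearest the present ones, or None.
- env.sense(): the state.
- viewer.read_camera(name): name is "scene" or "top" or "wrist"; returns (picture, depth): 400x640x3 uint8, red, green, blue; 400x640 float32, m along the optical axis (not along the pixel's ray), 0 where there is no reading.
- viewer.camera_info(name): a dict with "intrinsics" (3x3 intrinsics, pixels), "dist_coeffs" ([k1, k2, p1, p2, k3] as OpenCV has them; the pictures are not rectified), "eye" and "rotation" of the camera in the world; the wrist camera has in their place "T_tool_cam" (4x4, takes a point from camera to tool coordinates, whose origin is the TCP and whose axes are the flange's). Camera axes: x right, y up, looking along -z (the intrinsics and any distortion apply to the point x, -y, -z); pixel columns grow to the right and rows downward; lengths in m; the calibration is good to about 2 mm. A picture is of the moment at which its call begins: read the wrist's pose just before it. camera_info takes no time and is no camera call.
A pose or a line that the arm cannot do raises env.PlanningError and nothing moves.
- workorder.finish_job(): hands the job in; it is judged then, once.
Trained networks look in the newest picture that a camera, given by its name, has taken for a name from the list of things; names that differ only in an ending like _2 or _b are one class to them, and where a whole thing is asked for, a point or a joint stands for the part that bears it (a point fixed in the world has none). Each returns a list of dicts, best first, with "score" (0 to 1); they miss things now and then, are a little off and sometimes report something else, mostly with a low value. They report only what shows in the picture. A call takes as long as a camera call. They do not tell look-alikes from the thing itself.
- search_frame(camera, name): "at" ([x, y, z] in m, in world coordinates, good to about 4 mm: the middle of the surface that is visible of it).
- tip_of(camera, name): "at" ([x, y, z] in m, in world coordinates, good to about 4 mm: a listed point, or the origin of a listed thing).
The state is a dict: "t": time; "joint_positions": joint angles; "joint_velocities": joint speeds; "tau": joint torques, N m; "ee_pos": TCP position; "tcp_rot": TCP orientation; "wrist_force": force on the tool from outside, world axes, zero at the start; "moment": the same for the moment, N m; "gripper_width": finger opening in m; "grasp_force": force on a finger pad.
Only numpy, scipy, OpenCV 4.12 (cv2) and the standard library are available. Lean on these libraries where they do the work, as an engineer would, in place of code of your own. Each camera call takes 0.05 s, during which the arm holds its last target. There are 200 camera calls.

## Task

Book in the blue transit case: hang it by its carrying handle on the two prongs of the weighing stand's hook, with its label to the front, and let go so that the stand carries its weight. Then draw the yellow scanner up out of its holster, turn it from nose-down to face the label, and hold it there, pointing at the middle of the label from in front, about 10 cm away and no more than 45 degrees off square; the weight is booked while the scanner is held there, so the program finishes while holding it still and raised in the gripper, touching nothing else. Leave the other things on the table as they stand.

Things in the scene. Friction and masses are not known exactly. Their poses are not given: they have to be found in the camera images.
- transit_case: blue hard case, loose, about 0.45 kg, 80 (x) x 170 (y) x 94 (z) mm, with a fixed black carrying handle above it. Origin: centre of its underside; z up; the white bar-code label and two steel latches are on its front face, which looks along its -x. When it hangs, its front must look to the stand's front
- case_handle (a point): middle of the handle's grip bar, 145 mm above the case's underside: a level flat-sided bar 14 (x) x 12 (z) mm along the case's y, 45 mm above the case's top, about 115 mm free between its end posts. Take it from above at its middle, fingers closing along the case's x
- case_label (a point): middle of the label (86 mm wide, 44 mm high) on the case's front face (x = -41 mm, z = 42 mm in the case's frame); axes as the case's
- scale: weighing stand, fixed: grey base plate 240 (from 60 mm ahead of the seat to 180 behind) x 150 mm, its top at 15 mm; at the back a column with a white spring housing, its front face 135 mm behind the hook seat, its top 315 mm up. Origin: on the table straight below the hook seat; -x is its front, +x points to the column; z up
- hook_seat (a point): where the handle bar's axis rests, midway between two prongs, unloaded 225 mm up; axes as the stand's. Prongs: 8 mm rods along x at y = +-37 mm (66 mm free between), level for 30 mm under the seat, rising at about 45 degrees to front tips 37 mm ahead (tops 23 mm above the seat) and behind to 35 mm, then level (14 mm above the seat) to a cross bar 88 mm behind. Let the bar down within 8 mm
- scale_hook (a joint): how far the hook has sunk on its spring, m: 0 unloaded (range to 0.03), about 0.009 with the case hanging on it (400 N/m after a preload of about 1 N)
- holster: open-topped grey scanner holster on a black foot 130 x 110 mm, fixed to the table: cavity 52 (x) x 60 (y) mm, its floor 14 mm and its rim 74 mm above the table, walls 4 mm. Origin: on the table under the middle of the cavity; z up. The scanner's handle sticks out over its -x side
- scanner: yellow pistol scanner, 0.16 kg, nose down in the holster with 4 mm play. Origin: middle of its red window at the nose's end; z runs from there back along the head: it looks along its own -z. Head 40 (x) x 44 (y) mm, flat sides, nose 42 x 50 over the first 30 mm, 131 mm long; black handle (28 wide, 85 long) on its -x side 72 to 102 mm from the window, leaning rearward to 128 mm at its end
- scanner_grip (a point): on the head's axis, 102 mm behind the window: take the head here from above across its flat 44 mm sides, fingers closing along the scanner's y; axes as the scanner's
- packing_tape: bystander: brown roll of packing tape lying flat, 112 x 112 x 48 mm; origin: centre of its underside
- glue: bystander: blue glue bottle, standing, 44 mm across, 128 mm tall; origin: centre of its underside
- stamp: bystander: wooden-handled rubber stamp, 27 x 62 x 75 mm; origin: centre of its underside
There are look-alikes about, which are no part of the job. Leave any purple look-alike of the scanner alone.

How it is judged:
By the outcome, as a careful person would: the job done as asked, in the order asked, and still so for the second after the job is handed in, while the arm keeps its last pose, push and grip.
It also fails if it takes over 61 s, if anything falls off the work surface, if the arm or the gripper's body presses on something with over 40 N, if the wrist force passes 120 N, or if a joint passes its speed limit or range.

## Working session

There is one attempt and no reset: what is moved stays moved. The work goes in short steps, each a Python script; the robot and the scene stay as the last script left them, time stands still between calls to the robot, and variables do not carry over. Pictures are saved under pics/ and viewed, at most 10 in all, crops included, and the job is handed in when it is done.

```bash
ls; mkdir -p pics; cat > h.py <<'E'
import numpy as np, cv2
from station import env, effector, solver, viewer, workorder, search_frame, tip_of
def save(cam,name):
    p,d=viewer.read_camera(cam); cv2.imwrite(f'pics/{name}.png',p[:,:,::-1]); return p,d
def cloud(cam,d,pose=None):
    i=viewer.camera_info(cam); K=np.array(i['intrinsics']); D=np.array(i['dist_coeffs'],float)
    v,u=np.mgrid[0:d.shape[0],0:d.shape[1]]
    n=cv2.undistortPoints(np.stack([u.ravel(),v.ravel()],1).astype(np.float64)[:,None],K,D)[:,0]
    z=d.ravel(); P=np.stack([n[:,0]*z,-n[:,1]*z,-z],1)
    if 'eye' in i: R,t=np.array(i['rotation']),np.array(i['eye'])
    else:
        T=np.array(i['T_tool_cam']); P=P@T[:3,:3].T+T[:3,3]; t,R=pose
    W=P@np.array(R).T+np.array(t); W[z==0]=np.nan
    return W.reshape(*d.shape,3)
def pix(cam,pt,pose=None):
    i=viewer.camera_info(cam); K=np.array(i['intrinsics']); D=np.array(i['dist_coeffs'],float)
    p=np.array(pt,float)
    if 'eye' in i: R,t=np.array(i['rotation']),np.array(i['eye']); c=R.T@(p-t)
    else:
        T=np.array(i['T_tool_cam']); q=np.array(pose[1]).T@(p-np.array(pose[0])); c=T[:3,:3].T@(q-T[:3,3])
    c=np.array([c[0],-c[1],-c[2]]); return cv2.projectPoints(c[None],np.zeros(3),np.zeros(3),K,D)[0].ravel().round(0)
E
cat > s1.py <<'E'
from h import *
np.set_printoptions(precision=4,suppress=True)
for cam in('scene','top'):
    p,d=save(cam,cam+'1'); np.save(cam+'.npy',cloud(cam,d)); i=viewer.camera_info(cam); print(cam,i['eye'],-np.array(i['rotation'])[:,2])
    for f,ns in((tip_of,['transit_case','case_handle','case_label','scale','hook_seat','holster','scanner','scanner_grip']),(search_frame,['transit_case','scale','holster','scanner','packing_tape','glue','stamp'])):
        for n in ns:
            try: print(f.__name__,n,[(round(r['score'],2),np.round(r['at'],3),pix(cam,r['at'])) for r in f(cam,n)])
            except Exception as e: print(n,e)
print(env.sense()['t'])
E
python3 s1.py
```

```text
pics
scene [-0.762  -0.8117  0.8246] [ 0.8058  0.4495 -0.3856]
call transit_case [(0.96, array([ 0.492, -0.235, -0.   ]), array([354., 276.]))]
call case_handle [(0.96, array([ 0.491, -0.239,  0.142]), array([356., 237.])), (0.32, array([ 0.492, -0.239,  0.001]), array([355., 276.])), (0.29, array([0.481, 0.272, 0.002]), array([227., 244.]))]
call case_label [(0.7, array([ 0.449, -0.245,  0.042]), array([351., 272.])), (0.17, array([0.66 , 0.096, 0.225]), array([291., 178.]))]
call scale [(0.63, array([0.664, 0.092, 0.002]), array([295., 234.]))]
call hook_seat [(0.66, array([0.661, 0.097, 0.226]), array([291., 178.]))]
call holster [(0.96, array([0.478, 0.272, 0.004]), array([226., 243.]))]
call scanner [(0.95, array([ 0.791, -0.08 ,  0.003]), array([351., 230.])), (0.76, array([0.475, 0.276, 0.013]), array([225., 241.]))]
call scanner_grip [(0.64, array([0.474, 0.272, 0.114]), array([223., 216.])), (0.59, array([ 0.788, -0.081,  0.098]), array([351., 207.]))]
call transit_case [(0.61, array([ 0.459, -0.249,  0.076]), array([354., 261.]))]
call scale [(0.7, array([0.795, 0.078, 0.08
[... 1619 characters left out ...]
 array([304., 177.])), (0.16, array([0.754, 0.09 , 0.24 ]), array([302., 150.]))]
call holster [(0.68, array([0.476, 0.252, 0.009]), array([245., 217.]))]
call scanner [(0.82, array([ 0.77 , -0.089,  0.12 ]), array([343., 176.])), (0.7, array([0.46 , 0.283, 0.126]), array([231., 207.]))]
call packing_tape [(0.68, array([0.624, 0.434, 0.044]), array([222., 171.])), (0.44, array([ 0.479, -0.241,  0.092]), array([353., 252.])), (0.31, array([ 0.435, -0.519,  0.02 ]), array([412., 291.]))]
call glue [(0.67, array([ 0.563, -0.395,  0.079]), array([395., 248.]))]
call stamp [(0.64, array([0.459, 0.284, 0.13 ]), array([231., 207.])), (0.49, array([ 0.435, -0.517,  0.016]), array([411., 291.]))]
1.6
```

```bash
python3 - <<'E'
import cv2,numpy as np
a=cv2.imread('pics/scene1.png')[150:340,180:470]; b=cv2.imread('pics/top1.png')[130:320,190:480]
cv2.imwrite('pics/c1.png',np.vstack([cv2.resize(x,None,fx=1.55,fy=1.55,interpolation=cv2.INTER_CUBIC) for x in(a,b)]))
E
python3 - <<'E'
import sys; sys.path.insert(0,'.')
import numpy as np
# yaw estimates from point clouds
for c in('scene','top'):
    W=np.load(f'{c}.npy').reshape(-1,3)
    def rep(n,m):
        P=W[m]; 
        if len(P)<5: print(c,n,len(P)); return
        C=np.cov(P[:,:2].T); w,v=np.linalg.eigh(C); print(c,n,len(P),P.mean(0).round(4),P.min(0).round(3),P.max(0).round(3),'yaw',np.degrees(np.arctan2(v[1,1],v[0,1])).round(1),np.sqrt(w).round(4))
    x,y,z=W.T
    near=lambda a,b,r:np.hypot(x-a,y-b)<r
    rep('bar',near(.492,-.239,.09)&(z>.12)&(z<.17))
    rep('casetop',near(.492,-.239,.12)&(z>.085)&(z<.105))
    rep('prongs',near(.68,.094,.09)&(z>.2)&(z<.26))
    rep('base',near(.70,.094,.2)&(z>.01)&(z<.02))
    rep('rim',near(.48,.273,.06)&(z>.065)&(z<.08))
    rep('scan',near(.48,.273,.13)&(z>.09)&(z<.2))
    rep('foot',near(.48,.273,.12)&(z>.005)&(z<.02))
E
```

```text
scene bar 255 [ 0.4876 -0.241   0.1454] [ 0.475 -0.313  0.12 ] [ 0.507 -0.167  0.157] yaw 95.9 [0.0039 0.0471]
scene casetop 757 [ 0.4805 -0.2441  0.0946] [ 0.439 -0.327  0.085] [ 0.533 -0.156  0.104] yaw 96.6 [0.0236 0.0486]
scene prongs 211 [0.7011 0.0945 0.2354] [0.615 0.046 0.215] [0.768 0.142 0.25 ] yaw 176.5 [0.0334 0.0483]
scene base 884 [0.6957 0.0848 0.0168] [ 0.591 -0.092  0.01 ] [0.899 0.178 0.02 ] yaw 161.4 [0.0508 0.0672]
scene rim 124 [0.4652 0.2655 0.0725] [0.437 0.23  0.065] [0.51  0.318 0.08 ] yaw 97.2 [0.0167 0.0234]
scene scan 287 [0.4597 0.2732 0.1222] [0.431 0.247 0.09 ] [0.498 0.317 0.151] yaw 129.5 [0.0096 0.018 ]
scene foot 300 [0.4735 0.2352 0.0112] [0.394 0.153 0.005] [0.599 0.315 0.02 ] yaw 160.6 [0.0267 0.0449]
top bar 152 [ 0.4924 -0.2399  0.1489] [ 0.481 -0.313  0.123] [ 0.505 -0.168  0.159] yaw 95.6 [0.0041 0.0434]
top casetop 667 [ 0.4875 -0.2415  0.0946] [ 0.448 -0.328  0.085] [ 0.54  -0.154  0.104] yaw 95.4 [0.0238 0.0496]
top prongs 209 [0.7152 0.0916 0.2362] [0.619 0.046 0.215] [0.77  0.137 0.251] yaw 179.5 [0.0324 0.045 ]
top base 1094 [0.7034 0.0941 0.0155] [ 0.504 -0.081  0.01 ] [0.889 0.28  0.02 ] yaw 177.1 [0.0512 0.0685]
top rim 61 [0.4732 0.2573 0.0735] [0.439 0.229 0.066] [0.52  0.289 0.08 ] yaw 179.7 [0.014  0.0228]
top scan 293 [0.4544 0.289  0.1307] [0.403 0.249 0.091] [0.508 0.341 0.156] yaw 136.5 [0.0109 0.0336]
top foot 657 [0.475  0.2659 0.01  ] [0.367 0.158 0.005] [0.593 0.391 0.02 ] yaw 152.2 [0.0484 0.0601]
```

View pics/c1.png

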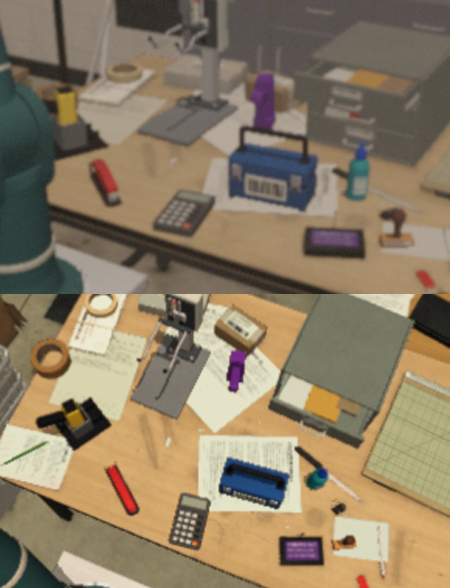

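The pictures show the blue case at scene (354,261) and top (352,251), and it is the only blue case. There are two scanner candidates. The yellow one sits in its black-footed holster at scene (222,218) and top (232,207). The purple look-alike is at scene (353,212) and top (343,175), and I'll leave it alone. I choose the yellow one, at world (0.48, 0.27).

```bash
cat >> h.py <<'E'
np.set_printoptions(precision=4,suppress=True)
def down(yaw_y):  # tool pointing down, tool y at world angle yaw_y (rad)
    y=np.array([np.cos(yaw_y),np.sin(yaw_y),0]); z=np.array([0,0,-1.]); return np.stack([np.cross(y,z),y,z],1)
E
python3 - <<'E'
from h import *
print(viewer.camera_info('wrist')['T_tool_cam'],viewer.camera_info('wrist')['intrinsics'])
print(env.sense()['tcp_rot'])
ik=lambda p,R:solver.inverse_kinematics(np.array(p),R)
r=np.radians
for n,p,R in[('case',(.492,-.239,.13),down(r(5))),('case2',(.492,-.239,.13),down(r(185))),('seat',(.66,.094,.26),down(r(-3))),('seat2',(.66,.094,.26),down(r(177))),
  ('hol',(.478,.273,.3),down(r(48))),('hol2',(.478,.273,.3),down(r(228)))]:
    print(n,ik(p,R))
lab=np.array([.62,.096,.113])
for yaw in(-30,0,30):
  for pit in(0,15,25,35):
    a,b=r(yaw),r(pit); z=np.array([np.cos(b)*np.cos(a),np.cos(b)*np.sin(a),-np.sin(b)])
    ok=[]
    for roll in range(-180,180,15):
        h=np.array([-np.sin(a),np.cos(a),0]); v=np.cross(z,h); y=h*np.cos(r(roll))+v*np.sin(r(roll))
        R=np.stack([np.cross(y,z),y,z],1); q=ik(lab-z*.183,R)
        if q is not None: ok.append(roll)
    print(yaw,pit,ok)
E
```

```text
[[ 0.0013  0.9576  0.2883  0.082 ]
 [ 1.     -0.0013 -0.0002  0.0015]
 [ 0.0002  0.2883 -0.9576 -0.1706]
 [ 0.      0.      0.      1.    ]] [[341.8429   0.     318.5311]
 [  0.     341.8429 202.5071]
 [  0.       0.       1.    ]]
[[-0.9718  0.2356  0.    ]
 [ 0.2356  0.9718  0.    ]
 [-0.      0.     -1.    ]]
case [-0.2718  0.5183  0.8624  1.9703 -0.5086  0.883   0.9479]
case2 [-0.5204  0.8358  1.3456  1.9816 -0.9217  1.1377 -1.8279]
seat [-0.6517  0.513   0.6695  1.5446 -0.3329  1.2005  0.0241]
seat2 [ 0.5508  0.8637 -1.3271  1.4569  0.8363  1.4622  2.3153]
hol [-0.8309  0.217   0.2971  1.7657 -0.0686  1.169   0.3243]
hol2 [-1.5791  0.4834  1.3692  1.8028 -0.4967  1.2722 -2.3809]
-30 0 [-180, -165, -150, -135, -120, -105, -90, -75, -60, -45, -30, -15, 0, 15, 30, 45, 60, 75, 90, 105, 120, 135, 150, 165]
-30 15 [-180, -165, -150, -135, -120, -105, -90, -75, -60, -45, -30, -15, 0, 15, 30, 45, 60, 75, 90, 105, 120, 135, 150, 165]
-30 25 [-180, -165, -150, -135, -120, -105, -90, -75, -60, -45, -30, -15, 0, 15, 30, 45, 60, 75, 90, 105, 120, 135, 150, 165]
-30 35 [-180, -165, -150, -135, -120, -105, -90, -75, -60, -45, -30, -15, 0, 15, 30, 45, 60, 75, 90, 105, 120, 135, 150, 165]
0 0 []
0 15 []
0 25 []
0 35 []
30 0 []
30 15 []
30 25 []
30 35 []
```

```bash
cat > s2.py <<'E'
from h import *
r=np.radians
def look(n,names,k):
    s=env.sense(); pose=(s['ee_pos'],s['tcp_rot']); p,d=save('wrist',n); np.savez(n,p=p,W=cloud('wrist',d,pose),pos=pose[0],R=pose[1])
    for nm in names: print(n,nm,[(round(o['score'],2),np.round(o['at'],4)) for o in tip_of('wrist',nm)][:2])
    print(env.sense()['t'])
H=['holster','scanner','scanner_grip']
env.reach(np.array([.44,.30,.30]),down(r(48))); look('h1',H,0)
env.movel(np.array([.50,.25,.33]),rate=.3); look('h2',H,0)
env.reach(np.array([.62,.094,.42]),down(r(-3))); look('s1',['hook_seat','scale'],0)
env.movel(np.array([.56,.05,.40]),rate=.3); look('s2',['hook_seat','scale'],0)
env.reach(np.array([.492,-.239,.30]),down(r(5.5))); look('k1',['case_handle','transit_case'],0)
a=[cv2.imread(f'pics/{n}.png') for n in('h1','s1','k1','s2')]
cv2.imwrite('pics/c2.png',cv2.resize(np.vstack([np.hstack(a[:2]),np.hstack(a[2:])]),(800,500),interpolation=cv2.INTER_AREA))
E
python3 s2.py
```

```text
h1 holster [(0.91, array([ 0.4815,  0.2747, -0.0028]))]
h1 scanner [(0.73, array([0.4793, 0.2785, 0.0158]))]
h1 scanner_grip [(0.71, array([0.4794, 0.2761, 0.1142]))]
3.4417
h2 holster []
h2 scanner [(0.94, array([0.4764, 0.2793, 0.0137])), (0.7, array([ 0.7884, -0.0814,  0.001 ]))]
h2 scanner_grip [(0.73, array([0.4788, 0.2742, 0.1129]))]
4.0667
s1 hook_seat []
s1 scale [(0.81, array([0.6589, 0.0966, 0.0007]))]
5.0917
s2 hook_seat []
s2 scale [(0.97, array([ 0.661 ,  0.0984, -0.0018]))]
5.65
k1 case_handle [(0.65, array([ 0.489 , -0.2373,  0.1477]))]
k1 transit_case [(0.68, array([ 0.4942, -0.2412, -0.0001]))]
6.9917
```

View pics/c2.png

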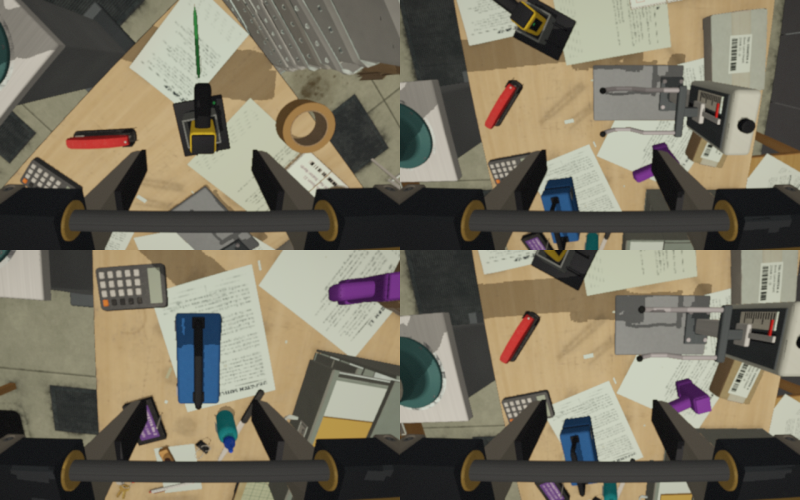

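The wrist views show the yellow scanner with its handle up-image at h1 (205,115), both prongs of the hook at s1 (635,88) and (620,130), and the case bar in k1 at about (198,360). Next I'll fit the axes from the clouds.

```bash
cat > s3.py <<'E'
from h import *
def rect(n,P,off=0):
    (c,wh,a)=cv2.minAreaRect(P[:,:2].astype(np.float32)*1000); 
    C=np.cov(P[:,:2].T); w,v=np.linalg.eigh(C)
    print(n,len(P),'rect c',np.round(c,1),np.round(wh,1),round(a,1),'| mean',P.mean(0).round(4),'pca',np.degrees(np.arctan2(v[1,1],v[0,1])).round(1),'zmed',np.median(P[:,2]).round(4),'z95',np.percentile(P[:,2],95).round(4))
for n in('s1','s2'):
    W=np.load(n+'.npz')['W'].reshape(-1,3); x,y,z=W.T
    for nm,m in(('prongL',(x>.61)&(x<.74)&(y>.115)&(y<.15)&(z>.2)&(z<.26)),('prongR',(x>.61)&(x<.74)&(y>.04)&(y<.075)&(z>.2)&(z<.26)),('base',(x>.56)&(x<.77)&(y>-.02)&(y<.2)&(z>.011)&(z<.019))): 
        P=W[m]; rect(n+nm,P)
        if nm[0]=='p':
            for lo in np.arange(.612,.75,.01):
                Q=P[(P[:,0]>lo)&(P[:,0]<lo+.01)]
                if len(Q): print('   %.3f n%d y%.4f ztop%.4f'%(lo,len(Q),np.median(Q[:,1]),np.percentile(Q[:,2],90)))
W=np.load('k1.npz')['W'].reshape(-1,3); x,y,z=W.T; nr=np.hypot(x-.492,y+.239)
rect('bar',W[(nr<.09)&(z>.13)&(z<.17)]); rect('barmid',W[(nr<.04)&(z>.13)&(z<.17)]); rect('ctop',W[(nr<.12)&(z>.085)&(z<.1)])
for n in('h1','h2'):
    W=np.load(n+'.npz')['W'].reshape(-1,3); p=np.load(n+'.npz')['p'].reshape(-1,3).astype(int); x,y,z=W.T; nr=np.hypot(x-.48,y-.275)
    yel=(p[:,0]>110)&(p[:,1]>80)&(p[:,2]<p[:,1]*.6)
    rect(n+'yeltop',W[(nr<.05)&(z>.125)&(z<.16)&yel]); rect(n+'scan',W[(nr<.14)&(z>.085)&(z<.17)&(~yel)]); rect(n+'foot',W[(nr<.12)&(z>.004)&(z<.02)&(p.max(1)<60)])
    rect(n+'rim',W[(nr<.07)&(z>.068)&(z<.08)])
E
python3 s3.py; python3 -c "
import cv2,numpy as np
a=cv2.imread('pics/h1.png')[110:270,240:440];b=cv2.imread('pics/k1.png')[80:280,240:400]
cv2.imwrite('pics/c3.png',np.hstack([cv2.resize(x,(390,400),interpolation=cv2.INTER_CUBIC) for x in(a,b)]))"
```

```text
s1prongL 931 rect c [680.7 134.1] [ 10.4 118.9] 88.6 | mean [0.6804 0.1337 0.2316] pca 177.6 zmed 0.2354 z95 0.2461
   0.612 n4 y0.1362 ztop0.2449
   0.622 n97 y0.1360 ztop0.2477
   0.632 n71 y0.1358 ztop0.2355
   0.642 n70 y0.1354 ztop0.2253
   0.652 n72 y0.1346 ztop0.2202
   0.662 n76 y0.1342 ztop0.2199
   0.672 n80 y0.1338 ztop0.2233
   0.682 n83 y0.1337 ztop0.2326
   0.692 n85 y0.1333 ztop0.2395
   0.702 n77 y0.1331 ztop0.2400
   0.712 n79 y0.1326 ztop0.2396
   0.722 n77 y0.1316 ztop0.2398
   0.732 n60 y0.1312 ztop0.2401
s1prongR 808 rect c [678.9  58.7] [ 10.2 122.3] 86.8 | mean [0.6781 0.0602 0.2321] pca 177.2 zmed 0.2363 z95 0.2463
   0.612 n30 y0.0623 ztop0.2475
   0.622 n83 y0.0636 ztop0.2477
   0.632 n66 y0.0626 ztop0.2327
   0.642 n59 y0.0616 ztop0.2220
   0.652 n51 y0.0614 ztop0.2201
   0.662 n59 y0.0613 ztop0.2201
   0.672 n71 y0.0607 ztop0.2257
   0.682 n78 y0.0601 ztop0.2368
   0.692 n68 y0.0595 ztop0.2399
   0.702 n62 y0.0591 ztop0.2400
   0.712 n67 y0.0587 ztop0.2400
   0.722 n61 y0.0579 ztop0.2401
   0.732 n53 y0.0576 ztop0.2399
s1base 8128 rect c [687.3  95.8] [149
[... 1809 characters left out ...]
 zmed 0.1353 z95 0.1467
h1foot 2326 rect c [485.6 270.9] [105.6 126.1] 59.1 | mean [0.4777 0.2803 0.0107] pca -156.3 zmed 0.0105 z95 0.0127
h1rim 465 rect c [477.8 274.9] [68. 60.] 59.1 | mean [0.4722 0.2768 0.0736] pca 50.5 zmed 0.0739 z95 0.0755
h2yeltop 259 rect c [475.2 278.8] [42.9 33. ] 49.0 | mean [0.4697 0.2839 0.1384] pca 49.5 zmed 0.1388 z95 0.1417
h2scan 3284 rect c [448.4 301.4] [ 43.5 117.2] 49.2 | mean [0.4511 0.2998 0.1353] pca 138.8 zmed 0.1358 z95 0.1467
h2foot 3203 rect c [461.  285.5] [106.2 185.6] 59.2 | mean [0.4897 0.2683 0.0106] pca 157.3 zmed 0.0104 z95 0.0124
h2rim 471 rect c [477.8 274.8] [68.1 60.3] 59.1 | mean [0.4753 0.2742 0.0737] pca 56.9 zmed 0.0739 z95 0.0753
```

View pics/c3.png

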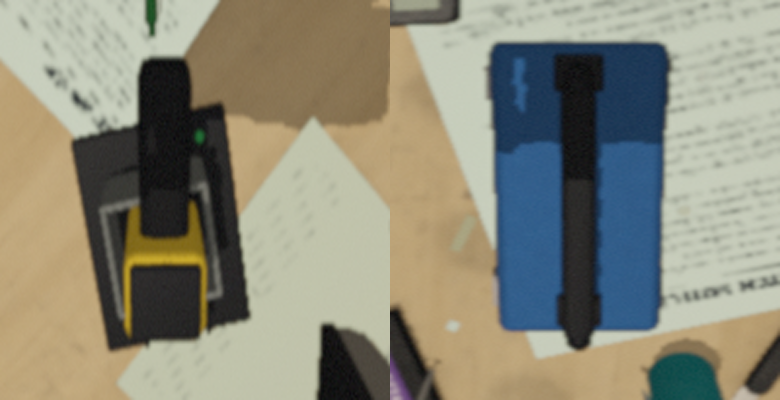

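The yellow scanner is upright in the holster, turned about 10° inside it (handle towards 139°). The case bar is clear, and its label side faces the robot. The heights check out: bar top 0.151, prong tops 0.220 and 0.248, and rim 0.074. Next: grasp, lift, then approach the hook.

```bash
cat >> h.py <<'E'
SEAT=np.array([.661,.0977]); YS=np.radians(-2.5)
def barpose(xs,zb,tilt):
    c,s=np.cos(YS),np.sin(YS); b=np.array([SEAT[0]+xs*c,SEAT[1]+xs*s,zb]); t=np.radians(tilt)
    Rz=np.array([[c,-s,0],[s,c,0],[0,0,1]]); Ry=np.array([[np.cos(t),0,np.sin(t)],[0,1,0],[-np.sin(t),0,np.cos(t)]])
    R=Rz@Ry@Rz.T@down(YS); return b+R[:,2]*.019,R
def st(l=''):
    s=env.sense(); print(l,'t',round(s['t'],2),s['ee_pos'],'F',np.round(s['wrist_force'],1),'w',round(s['gripper_width'],4),'g',np.round(s['grasp_force'],1))
E
python3 - <<'E'
from h import *
R=down(np.radians(5.4))
env.movel(np.array([.492,-.2388,.126]),frame=R,rate=.15); st('at')
effector.grasp(squeeze=45); st('grasp')
env.movel(np.array([.492,-.2388,.126+.117]),rate=.12); st('lift')
p,R=barpose(-.14,.262,8); env.movel(p,frame=R,rate=.25); env.pause(.3); st('pre')
s=env.sense(); p,d=save('wrist','w5'); np.savez('w5',W=cloud('wrist',d,(s['ee_pos'],s['tcp_rot'])))
a=save('scene','s5')[0]
cv2.imwrite('pics/c4.png',np.hstack([cv2.resize(p[:,:,::-1],(400,250)),cv2.resize(a[130:290,200:456,::-1],(400,250))]))
E
```

```text
at t 8.3 [ 0.4926 -0.2392  0.1268] F [-0.9  0.2  0.1] w 0.0922 g 0.0
grasp t 9.46 [ 0.4918 -0.2388  0.1259] F [-1.1 -0.3  1.1] w 0.0135 g 45.0
lift t 10.58 [ 0.4915 -0.2384  0.2422] F [ 0.2  0.5 -4.1] w 0.0134 g 45.0
pre t 12.41 [0.5185 0.1034 0.2433] F [-0.2  0.3 -4.9] w 0.0134 g 45.0
```

View pics/c4.png

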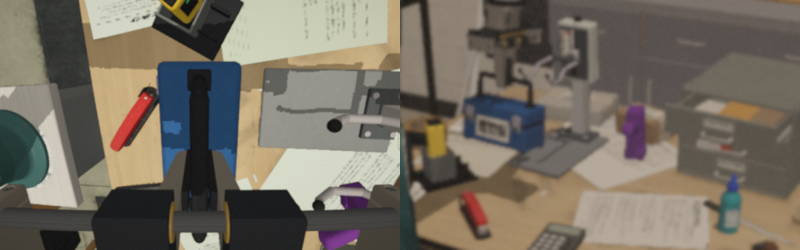

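The case hangs in the gripper with its label to the front (scene crop (490,125)). The prong tips are ahead, at wrist (335,125) and (325,200). Moving in.

```bash
python3 - <<'E'
from h import *
for i,(x,z,t,r) in enumerate([(-.06,.2605,8,.12),(-.03,.2605,8,.08),(-.018,.257,6,.06),(0,.243,0,.06),(0,.228,0,.06),(0,.219,0,.04)]):
    p,R=barpose(x,z,t); env.movel(p,frame=R,rate=r); st((x,z))
    F=env.sense()['wrist_force']
    if np.hypot(F[0],F[1])>8 or F[2]<-11: print('STOP'); break
a=save('scene','s6')[0]; b=save('top','t6')[0]
cv2.imwrite('pics/c5.png',np.hstack([cv2.resize(x[110:290,200:440,::-1],(400,300),interpolation=cv2.INTER_CUBIC) for x in(a,b)]))
E
```

```text
(-0.06, 0.2605) t 13.32 [0.5978 0.1004 0.2414] F [-0.1 -0.2 -4.6] w 0.0134 g 45.0
(-0.03, 0.2605) t 13.85 [0.6279 0.0991 0.2415] F [ 0.4 -0.5 -4.3] w 0.0134 g 45.0
(-0.018, 0.257) t 14.22 [0.6406 0.0987 0.2381] F [-0.4  0.1 -2.7] w 0.0138 g 45.0
(0, 0.243) t 14.78 [0.6607 0.0978 0.2242] F [-0.5  0.4 -3.3] w 0.0135 g 45.0
(0, 0.228) t 15.18 [0.6606 0.0976 0.2082] F [-0.5 -0.3 -2.9] w 0.0132 g 45.0
(0, 0.219) t 15.55 [0.6615 0.0976 0.2004] F [ 1.4  1.  -1.2] w 0.0133 g 45.0
```

View pics/c5.png

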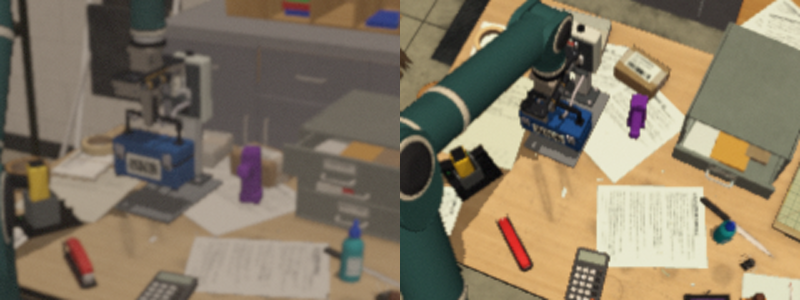

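The bar sits over both prongs and the hook has taken most of the weight. Releasing now, then checking.

```bash
python3 - <<'E'
from h import *
effector.release(); st('rel')
p,R=barpose(0,.219,0); env.movel(p+[0,0,.03],rate=.08); env.movel(p+[0,0,.16],rate=.25); st('up')
env.reach(np.array([.478,.276,.25]),down(np.radians(49))); st('over')
for c in('scene','top'):
    im,d=save(c,c+'7'); W=cloud(c,d).reshape(-1,3); x,y,z=W.T
    for n in('case_label','case_handle','transit_case'): print(c,n,[(round(o['score'],2),np.round(o['at'],4)) for o in tip_of(c,n)][:1])
    m=(x>.56)&(x<.64)&(y>.0)&(y<.2)&(z>.08)&(z<.15); P=W[m]; C=np.cov(P.T); w,v=np.linalg.eigh(C); print('front',len(P),P.mean(0),'n',v[:,0],np.sqrt(w[0]))
    if c=='scene':a=im
    else:b=im
cv2.imwrite('pics/c6.png',np.hstack([cv2.resize(x[120:270,220:420,::-1],(400,300),interpolation=cv2.INTER_CUBIC) for x in(a,b)]))
E
```

```text
rel t 16.86 [0.661  0.0977 0.2   ] F [-0.   0.6 -0.4] w 0.0918 g 0.0
up t 18.05 [0.6602 0.0978 0.3583] F [ 0.2 -0.2 -0.5] w 0.092 g 0.0
over t 19.12 [0.4795 0.275  0.2504] F [ 0.1 -0.2 -0. ] w 0.0923 g 0.0
scene case_label [(0.95, array([0.6196, 0.0957, 0.1146]))]
scene case_handle [(0.94, array([0.6595, 0.0961, 0.2176]))]
scene transit_case [(0.96, array([0.6613, 0.0971, 0.0684]))]
front 711 [0.6208 0.0897 0.116 ] n [ 0.9996 -0.0177  0.0226] 0.0049483089864853416
top case_label [(0.63, array([0.6215, 0.0992, 0.1112]))]
top case_handle [(0.95, array([0.6624, 0.0948, 0.2171]))]
top transit_case [(0.56, array([0.6647, 0.0945, 0.0709]))]
front 237 [0.6237 0.0895 0.1185] n [ 0.9993 -0.0236  0.0289] 0.0033771143282289467
```

View pics/c6.png

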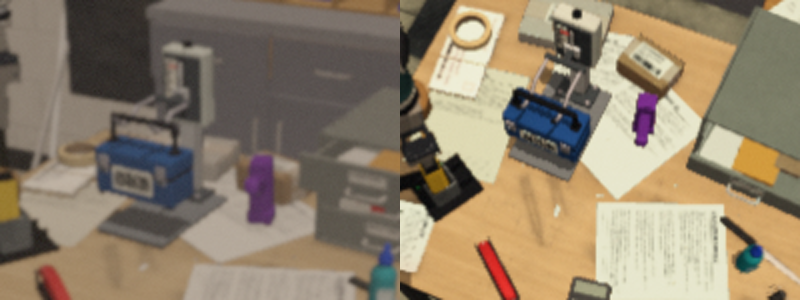

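The case hangs free and level, with its label to the front at about (0.620, 0.097, 0.113) and the bar at 0.217, so the hook has sunk about 9 mm. Now the scanner grasp.

```bash
cat >> h.py <<'E'
LAB=np.array([.620,.0985,.1135])
def scanpose(yaw,pitch,roll,dist=.10,extra=.083):
    a,b,r=map(np.radians,(yaw-2.5,pitch,roll)); z=np.array([np.cos(b)*np.cos(a),np.cos(b)*np.sin(a),-np.sin(b)])
    h=np.array([-np.sin(a),np.cos(a),0]); y=h*np.cos(r)+np.cross(z,h)*np.sin(r)
    return LAB-z*(dist+extra),np.stack([np.cross(y,z),y,z],1)
E
python3 - <<'E'
from h import *
R=down(np.radians(49))
env.movel(np.array([.479,.275,.097]),frame=R,rate=.12); st('at')
effector.grasp(squeeze=40); st('grasp')
env.movel(np.array([.479,.275,.16]),rate=.08); st('lift')
env.movel(np.array([.479,.275,.26]),rate=.2); env.pause(.2); st('lift')
q0=np.array(env.sense()['joint_positions']); print(q0)
for yaw in(0,-10,-20,-30):
  for pit in(0,15,30):
    for roll in(0,30,-30,90,-90,180):
      q=solver.inverse_kinematics(*scanpose(yaw,pit,roll))
      if q is not None: print(yaw,pit,roll,np.round(q,2),round(np.abs(q-q0).max(),2))
im=save('scene','s8')[0]; w=save('wrist','w8')[0]
cv2.imwrite('pics/c7.png',np.hstack([cv2.resize(im[110:290,170:410,::-1],(400,300),interpolation=cv2.INTER_CUBIC),cv2.resize(w[:,80:560,::-1],(360,300))]))
E
```

```text
at t 20.95 [0.4795 0.2753 0.0977] F [-0.6  0.4 -0.2] w 0.0921 g 0.0
grasp t 21.73 [0.479  0.2749 0.097 ] F [-0.3 -0.3  0.4] w 0.0439 g 40.0
lift t 22.68 [0.4787 0.275  0.1597] F [ 0.6 -0.7 -1.6] w 0.0438 g 40.0
lift t 23.52 [0.4783 0.2745 0.2584] F [-0.8 -0.1 -1.6] w 0.0436 g 40.0
[-0.9705  0.2655  0.469   1.8222 -0.1336  1.0879  0.4021]
-20 0 0 [-1.09  1.04 -0.12  2.36  1.57  1.68 -1.82] 2.22
-20 0 30 [-2.31  1.86  1.06  2.41 -0.1   0.21 -1.  ] 1.6
-20 0 -30 [-1.72  1.18  0.5   2.39  1.4   1.03 -1.3 ] 1.7
-20 0 90 [-2.31  1.86  1.06  2.41 -0.1   0.21 -2.05] 2.45
-20 0 -90 [-1.62  1.13  0.4   2.38  1.43  1.15 -0.26] 1.56
-20 0 180 [-2.1   1.52  0.87  2.4   1.11  0.5   1.51] 1.25
-20 15 30 [-0.49  0.83 -0.74  2.42  1.72  1.82 -1.98] 2.39
-20 30 0 [-0.79  0.31 -0.23  2.43  1.52  1.1  -1.1 ] 1.65
-20 30 30 [ 0.08  0.8  -1.32  2.38  1.72  1.76 -1.54] 1.95
-20 30 -30 [-0.79  0.31 -0.23  2.43  1.52  1.1  -0.57] 1.65
-20 30 90 [-0.11  0.53 -1.02  2.39  1.63  1.45 -2.64] 3.04
-20 30 -90 [-0.79  0.31 -0.23  2.43  1.52  1.1   0.47] 1.65
-20 30 180 [-0.79  0.31 -0.23  2.43  1.52  1.1   2.05] 1.
[... 363 characters left out ...]
1.6   0.76  0.54  2.3   1.25  1.   -1.31] 1.72
-30 15 30 [-1.55  0.74  0.47  2.3   1.27  1.04 -1.85] 2.25
-30 15 -30 [-1.63  0.78  0.57  2.3   1.24  0.97 -0.78] 1.37
-30 15 90 [-2.12  1.46  1.32  2.33 -0.14  0.35 -1.62] 2.02
-30 15 -90 [-1.5   0.73  0.42  2.3   1.28  1.08  0.23] 1.42
-30 15 180 [-1.51  0.73  0.43  2.3   1.28  1.07  1.81] 1.41
-30 30 0 [-1.53  0.44  0.6   2.3   1.19  0.89 -0.96] 1.36
-30 30 30 [-1.42  0.41  0.46  2.3   1.22  0.95 -1.51] 1.91
-30 30 -30 [-1.51  0.43  0.58  2.3   1.19  0.9  -0.44] 1.33
-30 30 90 [-1.24  0.39  0.25  2.29  1.25  1.03 -2.58] 2.98
-30 30 -90 [-1.36  0.4   0.39  2.29  1.23  0.98  0.58] 1.36
-30 30 180 [-0.27  0.58 -0.89  2.23  1.48  1.53  2.06] 1.66
```

View pics/c7.png

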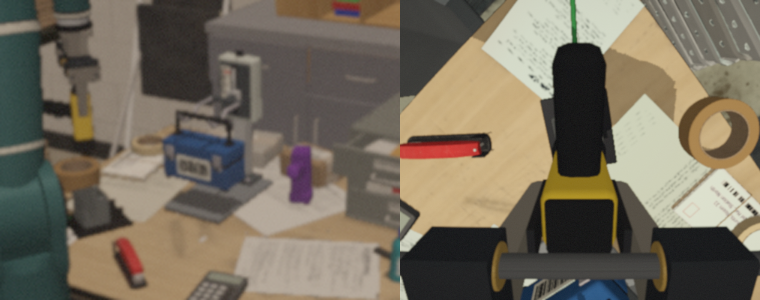

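The scanner is held squarely and clear of the holster (scene crop (82,115)). I choose yaw −28°, pitch 14° and handle up, via a raised, backed-off waypoint.

```bash
python3 - <<'E'
from h import *
p,R=scanpose(-28,14,180)
w=p-R[:,2]*.09+[0,0,.08]
q=solver.inverse_kinematics(w,R); print(q)
env.reach(w,R); st('way')
env.movel(p+[0,0,.0],rate=.12); env.pause(.4); st('hold'); print(p, env.sense()['joint_positions'])
res=[]
for c in('scene','top'):
    im,d=save(c,c+'9'); res.append(im); np.save(c+'9.npy',cloud(c,d))
    for n in('scanner','scanner_grip','case_label','case_handle'): print(c,n,[(round(o['score'],2),np.round(o['at'],4)) for o in tip_of(c,n)][:2])
s=env.sense(); wi=save('wrist','w9')[0]; print('win->',s['ee_pos']+s['tcp_rot'][:,2]*.083)
print([(round(o['score'],2),np.round(o['at'],4)) for o in tip_of('wrist','case_label')])
cv2.imwrite('pics/c8.png',np.hstack([cv2.resize(res[0][130:280,200:400,::-1],(400,300),interpolation=cv2.INTER_CUBIC),cv2.resize(res[1][130:280,200:400,::-1],(400,300),interpolation=cv2.INTER_CUBIC)]))
cv2.imwrite('pics/c9.png',wi[:,:,::-1])
E
```

```text
[-0.7901  0.5631 -0.6733  2.2565  1.2942  1.7771  1.8684]
way t 24.94 [0.3921 0.2325 0.2594] F [-0.3 -0.5 -1.9] w 0.0436 g 40.0
hold t 26.61 [0.467  0.1888 0.1579] F [ 0.  -0.6 -1.5] w 0.0439 g 40.0
[0.467  0.1886 0.1578] [-0.7034  0.7768 -0.5158  2.2814  1.5402  1.6851  1.7071]
scene scanner [(0.93, array([0.5335, 0.1479, 0.137 ])), (0.66, array([ 0.7912, -0.0814,  0.0029]))]
scene scanner_grip [(0.67, array([0.4459, 0.1995, 0.1654])), (0.57, array([ 0.7909, -0.0784,  0.101 ]))]
scene case_label [(0.75, array([0.6155, 0.0985, 0.1111]))]
scene case_handle [(0.76, array([0.661 , 0.0962, 0.2141]))]
top scanner [(0.96, array([0.5389, 0.1479, 0.137 ])), (0.84, array([ 0.7913, -0.0778, -0.0003]))]
top scanner_grip [(0.85, array([0.4537, 0.197 , 0.1612])), (0.6, array([ 0.7933, -0.0794,  0.0987]))]
top case_label [(0.86, array([0.6233, 0.0962, 0.1129]))]
top case_handle [(0.59, array([0.6631, 0.0972, 0.216 ])), (0.28, array([0.6251, 0.4412, 0.0013]))]
win-> [0.5364 0.1477 0.1377]
[]
```

View pics/c8.png

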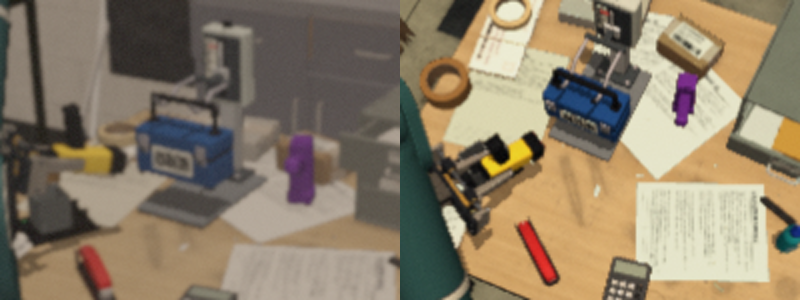

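View pics/c9.png

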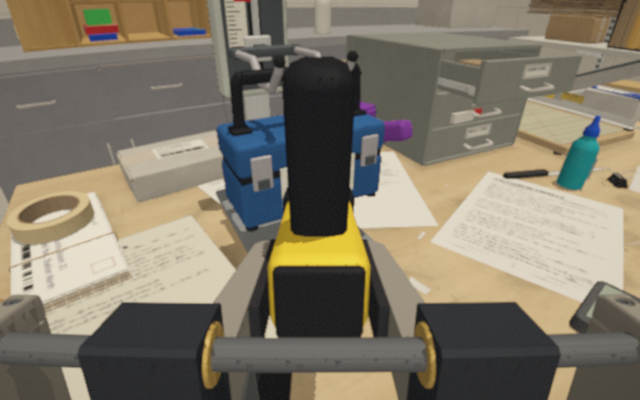

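The scanner faces the label. Its measured axis, extended 10 cm, lands at about (0.62, 0.099, 0.112), which is the label's middle, at about 31° off square. The wrist carries only the scanner's weight, so nothing is being touched.

```bash
python3 -c "
from h import *
env.pause(.3); st(); print(np.abs(env.sense()['joint_velocities']).max()); print(workorder.finish_job())"
```

```text
t 27.51 [0.467  0.1886 0.1578] F [ 0.8  0.7 -1. ] w 0.0439 g 40.0
0.0027793171090012784
the job is handed in; nothing more can be done
None
```

The job is handed in at 27.5 s: the blue case hangs on both prongs with its label to the front, and the yellow scanner is held about 10 cm from the middle of the label, about 31° off square; the judge's result was not shown.

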